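# Load and lock the type holder of a ribbon press

### The job

Load the type holder: pull its sprung jaw by the round black knob all the way out to its stop, where it stays open by itself, then stand the two metal type blocks upright on the bed, side by side with their long sides across it, the wide block next to the fixed end wall and the narrow one next to the jaw. Set the blocks down gently, without letting them drop, and only then push the knob back so that the jaw springs shut and clamps the two in a tight row against the end wall. Leave everything else on the table where it is.

Things in the scene. Friction and masses are not known exactly. Their poses are not given: they have to be found in the camera images.
- holder: Type holder, fixed: blue base, x -150 to +65, 70 wide (y), 20 high; its top (z = 20) is the bed. Origin at table level; x along the slide, z up. Steel end wall: inner face x = +45, 16 thick, top z = 62. Two lips along x, 6 high above the bed, 6 thick, inner faces y = +-25, leave a 50 mm open-topped channel. Rear stop block: face x = -132, top z = 46. All mm.
- jaw (a joint): Sprung jaw, slides to holder -x: 0 = home, 0.050 m = out at its stop. The spring pulls it home (8-10 N) up to 0.042; beyond that it holds it out (5 N). Jaw plate 14 x 44 mm, top z = 51, clamping face at holder x = +20 mm minus joint. Slide bar behind it 26 mm wide, top z = 33. Free bed = 25 mm + joint. Clamped on both blocks: 0.023.
- knob (a point): Centre of the black upright cylindrical knob of the jaw, 26 mm diameter, 26 mm high (z = 60 to 86 mm above the table), on a thin 14 mm post over the slide bar; at holder x = -45 mm minus the joint value, y = 0, z = 73 mm.
- wide: Wide type block, plain aluminium with a ribbed dark printing face on top, standing: 32 (x) x 40 (y) x 50 (z) mm, about 0.16 kg. Origin at the centre of its underside.
- narrow: Narrow type block, same look: 16 (x) x 40 (y) x 50 (z) mm, about 0.09 kg. Origin at the centre of its underside.
- slug: Bystander: round steel slug, 26 mm diameter, 40 mm high. Origin at the centre of its underside.
- reel: Bystander: black ribbon reel lying flat, 96 mm diameter, 32 mm high. Origin at the centre of its underside.
- mug: Bystander: white mug, 80 mm diameter, 95 mm high. Origin at the centre of its underside.
- driver: Bystander: screwdriver lying on the table along its x axis.
- brush: Bystander: hand brush lying on the table along its x axis.
- oil: Bystander: white oil bottle, 56 mm diameter, 140 mm high. Origin at the centre of its underside.

How it is judged:
On the way, in this order (a step that is already met when the one before it is completed fails the run):
1. the jaw is pulled out to its stop (value of joint jaw above 0.046 m), for 0.3 s.
2. both blocks stand on the bed, wide one next to the end wall, while the jaw stays out, with no finger on them (value of joint jaw above 0.044 m and z of wide in the frame of holder between 0.017 and 0.023 m and angle between each of wide, narrow's own z axis and vertical below 0.08 rad and angle between the x axis of each of wide, narrow and the x axis of holder, either way round below 0.12 rad and y of wide in the frame of holder between -0.007 and 0.007 m and z of narrow in the frame of holder between 0.017 and 0.023 m and y of narrow in the frame of holder between -0.007 and 0.007 m and x of wide in the frame of holder above -0.004 m and x of narrow in the frame of holder below 0.014 m and contact force between the fingers and wide below 0.2 N and contact force between the fingers and narrow below 0.2 N), for 0.2 s.
At the end, for the whole second after the job is handed in: The jaw has sprung shut on the row (joint 0.023 +- 0.003); both blocks stand at rest on the bed (height +-3 mm, tilt under 0.08 rad, square to the holder within 0.12 rad, within 7 mm of its centre line), the wide one against the end wall (within 3 mm), the narrow one against it (within 4 mm) (value of joint jaw between 0.02 and 0.026 m and z of wide in the frame of holder between 0.017 and 0.023 m and angle between each of wide, narrow's own z axis and vertical below 0.08 rad and angle between the x axis of each of wide, narrow and the x axis of holder, either way round below 0.12 rad and y of wide in the frame of holder between -0.007 and 0.007 m and z of narrow in the frame of holder between 0.017 and 0.023 m and y of narrow in the frame of holder between -0.007 and 0.007 m and x of wide in the frame of holder between 0.026 and 0.032 m and x of narrow in the frame of holder between 0.001 and 0.009 m and linear speed of each of wide, narrow below 0.02 m/s); the robot touches nothing.
It fails at once if a block is dropped: the wide block moves faster than 0.45 m/s with no finger touching it (linear speed of wide above 0.45 m/s and contact force between the fingers and wide below 0.01 N).
It fails at once if a block is dropped: the narrow block moves faster than 0.45 m/s with no finger touching it (linear speed of narrow above 0.45 m/s and contact force between the fingers and narrow below 0.01 N).
It fails at once if something else on the table is moved more than 25 mm (distance of any of slug, reel, mug, driver, brush, oil from where it was at the start of the episode above 0.025 m).
It also fails if it takes over 72 s, if anything falls off the work surface, if the arm or the gripper's body presses on something with over 40 N, if the wrist force passes 120 N, or if a joint passes its speed limit or range.

### The arm

A 6-joint arm with a two-finger parallel gripper is mounted at the origin on the work surface. World frame = base frame: x ahead of the robot, y to its left, z up, the work surface at z = 0. Lengths are in m, angles in rad, forces in N, time in s.
With the tool pointing down it reaches from about 0.35 to 0.775 m from the base axis. Payload 5.5 kg.
Tool frame: the origin (TCP) lies on the centre line of the jaws, within the pads' length; the fingertips stand 11 mm ahead of it and the grasp point (between the pads) lies 8 mm behind it; z points along the fingers, y is the line along which they close (so a half turn about z gives the same grasp; the last joint's range is limited). The gripper opens to 85 mm and grips with 20 to 120 N. Pads are 22 mm wide; open, the fingers measure 114 mm over their backs; the gripper's body (76 mm by 85 mm) begins 54 mm behind the grasp point. The pads swing forward as they close: fully open they stand 13 mm farther back than shut.
Start: joints at [-1.482, 0.313, 0.046, 1.304, 0, 1.431], TCP at [0.13, -0.56, 0.242] pointing down, gripper open.
Joint ranges: [-2.76, 2.76], [-0.86, 1.69], [-1.03, 1.26], [-2.2, 2.34], [-1.47, 1.5], [-3.14, 3.14]. Speed limits (rad/s): [2.57, 2.57, 3.14, 3.14, 3.14, 3.14].

### API

Orientations are given as a unit quaternion [w, x, y, z].
In Python, from workcell import env, viewer, order, models gives the robot as it stands.
- The arm moves only by the tool drive_tool, never from a script. Its argument "series" is a list that holds one entry, the list of rows, each a list of 6 numbers: the shift along the tool's x, y, z each as a share of 120 mm, from -1 to 1, then the turn, a rotation vector about the tool's x, y, z each as a share of 180 degrees, from -1 to 1. A call has 1 to 20 rows; each row shifts and turns the commanded pose from where the row before left it, along the tool's axes as they then stand; what a row does not reach is not made up. A row lasts 1/8 s, in which the tool goes at most 62.5 mm and 10.7 degrees, less where a joint would pass 70% of its speed; a pose out of reach is approached as far as the arm can. A call with a number of a shift or a turn outside -1 to 1 is refused whole. A call with a gripper value outside its range is refused whole. "jaw" is the opening, from -1 (shut) to 1 (fully open), set as the call begins (left out, the last holds). The fingers move at their own pace and stop on an object; "grip_force" is the grip in N (left out, the last holds). Time passes only in rows, so rows that do not move let the fingers close. It gives the time, the measured TCP pose, the force, the opening and the grip force at its end, in the units of the state.
- env.get_state(): the state, without advancing time (a new reading comes with each control period).
- viewer.read_camera(name): name is "scene" or "side" or "wrist"; returns the picture (480x640x3 uint8, red, green, blue); there is no depth.
- viewer.camera_info(name): a dict with "intrinsics" (3x3 intrinsics, pixels), "R" (3x3) and "t" (3): a world point X has camera coordinates R X + t; the wrist camera has in their place "T_tool_cam" (4x4, takes a point from camera to tool coordinates, whose origin is the TCP and whose axes are the flange's). Camera axes: x right, y down, z forward; pixel columns grow to the right and rows downward; lengths in m; the calibration is good to about 2 mm. A picture is of the moment at which its call begins: read the wrist's pose just before it. camera_info takes no time and is no camera call.
- order.hand_in(): hands the job in; it is judged then, once.
Trained networks look in the newest picture that a camera, given by its name, has taken for a name from the list of things; names that differ only in an ending like _2 or _b are one class to them, and where a whole thing is asked for, a point or a joint stands for the part that bears it (a point fixed in the world has none). Each returns a list of dicts, best first, with "score" (0 to 1); they miss things now and then, are a little off and sometimes report something else, mostly with a low value. They report only what shows in the picture. A call takes as long as a camera call.
- models.silhouettes(label, camera): "region" (480x640 bool, what is visible of it) and "location" ([column, row] in pixels, amid what is visible of it).
The state is a dict: "clock": time; "joint_pos": joint angles; "qvel": joint speeds; "tau": joint torques, N m; "tcp_pos": TCP position; "orientation": TCP orientation; "wrist_force": force on the tool from outside, world axes, zero at the start; "ft_torque": the same for the moment, N m; "finger_gap": finger opening in m; "grip_force": force on a finger pad.
Only numpy, scipy, OpenCV 4.12 (cv2) and the standard library are available. Lean on these libraries where they do the work, as an engineer would, in place of code of your own. Each camera call takes 0.05 s, during which the arm holds its last target. There are 200 camera calls.

## Working session

There is one attempt and no reset: what is moved stays moved. The work goes in short steps, Python scripts to look and compute and a tool call to move; the robot and the scene stay as the last step left them, time stands still between calls to the robot, and variables do not carry over. Pictures are saved under pics/ and viewed, at most 12 in all, crops included, and the job is handed in when it is done.

Besides the shell and the picture viewer there is one more tool, called after "Call:" as name([rows], argument=value, ...), one row to a line, values as JSON. drive_tool: Moves the arm, as the interface text tells. Its arguments: {"type":"object","properties":{"series":{"type":"array"},"jaw":{"type":"number"},"grip_force":{"type":"number"}},"required":["series"]}

```bash
mkdir -p pics; ls; cat > look.py <<'E'
from workcell import env, viewer, order, models
import numpy as np, cv2
E
python3 - <<'E'
from look import *
s=env.get_state(); print({k:np.round(v,3).tolist() for k,v in s.items()})
ims=[]
for c in ("scene","side"):
    im=viewer.read_camera(c); cv2.imwrite(f"pics/{c}0.png",im[:,:,::-1])
    i=viewer.camera_info(c); print(c,np.round(i["intrinsics"],1).tolist(),np.round(i["R"],3).tolist(),np.round(i["t"],3).tolist())
    for n in ("holder","jaw","knob","wide","narrow","slug","reel","mug","driver","brush","oil"):
        for d in models.silhouettes(n,c)[:2]:
            ys,xs=np.where(d["region"]); print(c,n,round(d["score"],2),np.round(d["location"]),xs.min(),xs.max(),ys.min(),ys.max())
print(viewer.camera_info("wrist"))
print(env.get_state()["clock"])
E
```

```text
pics
{'clock': 0.0, 'joint_pos': [-1.482, 0.314, 0.045, 1.304, 0.0, 1.431], 'qvel': [0.001, -0.0, -0.001, 0.0, -0.0, -0.002], 'tau': [0.001, -48.063, 29.853, 0.02, 0.0, 0.0], 'tcp_pos': [0.13, -0.56, 0.241], 'orientation': [-0.001, 0.993, 0.114, 0.0], 'wrist_force': [0.355, -0.397, -0.759], 'ft_torque': [-0.008, 0.034, 0.022], 'grip_force': 0.0, 'finger_gap': 0.086}
scene [[567.5, 0.0, 320.7], [0.0, 567.5, 239.4], [0.0, 0.0, 1.0]] [[0.372, 0.928, -0.001], [0.725, -0.291, -0.624], [-0.579, 0.232, -0.782]] [-0.217, -0.397, 1.615]
scene holder 0.71 [236. 248.] 185 287 213 279
scene knob 0.76 [233. 243.] 218 265 225 257
scene wide 0.85 [419. 218.] 407 428 204 229
scene narrow 0.86 [374. 188.] 367 383 180 196
scene slug 0.57 [332. 228.] 329 338 219 236
scene reel 0.75 [462. 168.] 443 482 149 186
scene mug 0.77 [416. 282.] 393 437 256 313
scene mug 0.38 [461. 167.] 442 482 150 186
scene driver 0.8 [257. 356.] 228 323 330 375
scene driver 0.64 [461. 166.] 443 482 150 185
scene brush 0.69 [120. 284.] 93 145 246 315
scene oil 0.62 [469. 240.] 453 485 210 264
scene oil 0.29 [413. 284.] 393 437
[... 563 characters left out ...]
ide mug 0.79 [377. 207.] 357 395 184 231
side driver 0.94 [446. 305.] 414 462 266 326
side brush 0.67 [355. 417.] 294 396 392 455
side oil 0.8 [339. 176.] 329 349 146 198
{'intrinsics': array([[407.49050965,   0.        , 316.82872794],
       [  0.        , 407.49050965, 241.34081285],
       [  0.        ,   0.        ,   1.        ]]), 'T_tool_cam': array([[ 1.17489912e-04, -9.53866005e-01, -3.00232628e-01,
         7.66098951e-02],
       [ 9.99999641e-01,  3.63992265e-04, -7.65106641e-04,
         5.30149722e-04],
       [ 8.39091569e-04, -3.00232430e-01,  9.53865705e-01,
        -1.31722818e-01],
       [ 0.00000000e+00,  0.00000000e+00,  0.00000000e+00,
         1.00000000e+00]])}
1.2
```

```bash
ls pics
```

```text
scene0.png
side0.png
```

```bash
python3 - <<'E'
import cv2,numpy as np
a=cv2.imread("pics/scene0.png")[130:400,80:500];b=cv2.imread("pics/side0.png")[130:460,210:480]
a=cv2.resize(a,None,fx=1.8,fy=1.8,interpolation=2)
cv2.imwrite("pics/scene0c.png",a);cv2.imwrite("pics/side0c.png",cv2.resize(b,None,fx=1.8,fy=1.8,interpolation=2))
E
```

```text
(no output)
```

View pics/scene0c.png

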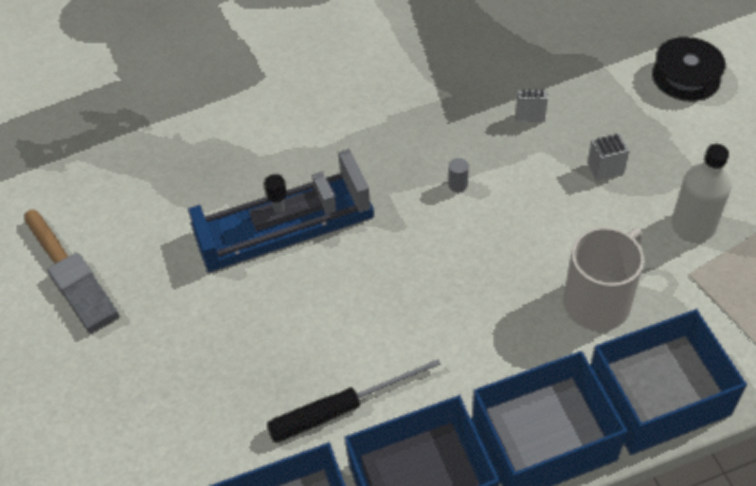

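View pics/side0c.png

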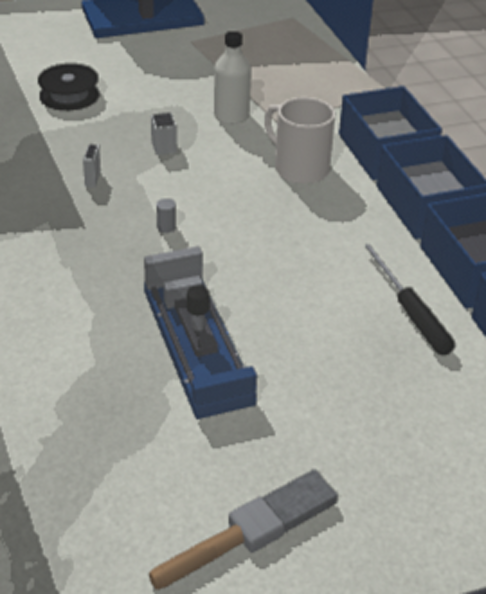

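The scene crop shows the holder at about (285,210) with its black knob at (275,187). Narrow is at (530,105), wide at (607,158) and the slug at (458,175), all standing. The side crop agrees. Next I fit poses with box-model silhouettes.

```bash
cat > look.py <<'E'
from workcell import env, viewer, order, models
import numpy as np, cv2
from scipy.optimize import minimize
from scipy.spatial.transform import Rotation as Rot
def cam(c):
    i=viewer.camera_info(c)
    if c!="wrist": return i["intrinsics"],i["R"],i["t"]
    s=env.get_state(); q=s["orientation"]; T=np.eye(4); T[:3,:3]=Rot.from_quat([q[1],q[2],q[3],q[0]]).as_matrix(); T[:3,3]=s["tcp_pos"]
    M=np.linalg.inv(T@i["T_tool_cam"]); return i["intrinsics"],M[:3,:3],M[:3,3]
def proj(C,X): p=(C[1]@np.atleast_2d(X).T+C[2][:,None]); p=C[0]@p; return (p[:2]/p[2]).T
def ray(C,px,z):
    d=C[1].T@np.linalg.inv(C[0])@[px[0],px[1],1]; o=-C[1].T@C[2]; return o+d*(z-o[2])/d[2]
def box(x0,x1,y0,y1,z0,z1): return np.array([[x,y,z] for x in(x0,x1) for y in(y0,y1) for z in(z0,z1)])/1e3
def cyl(x,y,r,z0,z1): a=np.linspace(0,6.283,24); return np.concatenate([np.c_[x+r*np.cos(a),y+r*np.sin(a),0*a+z] for z in(z0,z1)])/1e3
def holder(j=0): # whole holder incl. jaw, j mm
    return [box(-150,65,-35,35,0,20),box(45,61,-35,35,20,62),box(-150,-132,-35,35,20,46),box(6-j,20-j,-22,22,20,51),cyl(-45-j,0,13,60,86),cyl(-45-j,0,7,33,60)]
WIDE=[box(-16,16,-20,20,0,50)]; NARROW=[box(-8,8,-20,20,0,50)]; KNOB=[cyl(0,0,13,60,86)]
SLUG=[cyl(0,0,13,0,40)]
def place(P,p,z=0): c,s=np.cos(p[2]),np.sin(p[2]); return P@np.array([[c,-s,0],[s,c,0],[0,0,1]]).T+[p[0],p[1],z]
def mask(C,parts,p,z=0):
    m=np.zeros((480,640),np.uint8)
    for P in parts:
        h=cv2.convexHull((proj(C,place(P,p,z))*16).astype(np.int32)); cv2.fillConvexPoly(m,h,1,cv2.LINE_8,4)
    return m>0
def fit(obs,parts,p0,z=0): # obs: list of (C,region)
    def f(p):
        e=0
        for C,r in obs:
            m=mask(C,parts,p,z); e+=1-(m&r).sum()/max(1,(m|r).sum())
        return e/len(obs)
    best=None
    for d in (-.5,-.2,0,.2,.5):
        q=np.array(p0)+[0,0,d]; S=np.array([q]+[q+v for v in np.diag([.015,.015,.2])])
        r=minimize(f,q,method="Nelder-Mead",options=dict(initial_simplex=S,xatol=1e-4,fatol=1e-4))
        if best is None or r.fun<best.fun: best=r
    return best.x,1-best.fun
def reg(n,c):
    d=models.silhouettes(n,c); return d[0]["region"],d[0]["score"],d[0]["location"]
E
cat > go1.py <<'E'
from look import *
for c in("scene","side"): viewer.read_camera(c)
CS={c:cam(c) for c in("scene","side")}
for n in("slug","reel","mug","oil","driver","brush"):
    print(n,[np.round(ray(CS[c],reg(n,c)[2],.02)[:2],3) for c in CS])
for n,parts,z in (("wide",WIDE,.025),("narrow",NARROW,.025),("holder",holder(),.02)):
    rs={c:(models.silhouettes(n,c)) for c in CS}
    if n=="narrow": rs["side"]=[d for d in rs["side"] if abs(d["location"][0]-262)<6]
    for c in CS: print(n,c,[ (np.round(d["location"]),round(d["score"],2)) for d in rs[c]],rs[c][0]["region"].sum())
    obs=[(CS[c],rs[c][0]["region"]) for c in CS if rs[c]]
    p0=ray(CS["scene"],rs["scene"][0]["location"],z); 
    yaw0=[-.3] 
    p,s=fit(obs,parts,[p0[0],p0[1],np.arctan2(-.928*0+.1,-.3) if 0 else 0.3 if n!="holder" else H0]) if n!="holder" else (None,None)
    if n=="holder":
        C=CS["scene"]; a=ray(C,(190,272),.02); b=ray(C,(285,245),.02); d=b-a; y=np.arctan2(d[1],d[0]); print("yaw0",y)
        p,s=fit(obs,parts,[p0[0],p0[1],y])
        for c in CS: print(c,np.round(proj(CS[c],place(holder()[0],p)),0).tolist())
    print(n,np.round(p,4),"iou",round(s,3))
E
python3 go1.py
```

```text
slug [array([0.54 , 0.043]), array([0.55, 0.06])]
reel [array([0.477, 0.421]), array([0.487, 0.416])]
mug [array([0.694, 0.314]), array([0.786, 0.182])]
oil [array([0.695, 0.32 ]), array([0.736, 0.359])]
driver [array([ 0.791, -0.219]), array([ 0.783, -0.231])]
brush [array([ 0.528, -0.43 ]), array([ 0.513, -0.435])]
wide scene [(array([417., 218.]), 0.67)] 466
wide side [(array([302., 203.]), 0.78)] 299
wide [ 0.5927  0.236  -0.1364] iou 0.845
narrow scene [(array([376., 189.]), 0.77), (array([232., 248.]), 0.44)] 309
narrow side [(array([260., 223.]), 0.7)] 164
narrow [ 0.4747  0.1845 -0.2545] iou 0.793
holder scene [(array([235., 249.]), 0.8)] 3436
holder side [(array([320., 317.]), 0.95), (array([301., 246.]), 0.43)] 3288
yaw0 1.5401630513875637
scene [[195.0, 281.0], [193.0, 276.0], [187.0, 258.0], [185.0, 252.0], [288.0, 251.0], [288.0, 245.0], [277.0, 229.0], [277.0, 223.0]]
side [[352.0, 356.0], [352.0, 349.0], [317.0, 364.0], [317.0, 357.0], [319.0, 287.0], [319.0, 280.0], [289.0, 293.0], [289.0, 286.0]]
holder [ 0.5216 -0.1336  1.59  ] iou 0.938
```

Call:
drive_tool([
  [[0,0,0,0,0,-0.058],[0,0,0,0,0,-0.058],[0,0,0,0,0,-0.058],[0,0,0,0,0,-0.058],[0,0,0,0,0,-0.058],[0,0,0,0,0,-0.058],[0,0,0,0,0,-0.058],[0,0,0,0,0,-0.058],[0,0,0,0,0,-0.058],[0,0,0,0,0,-0.058],[0,0,0,0,0,-0.058],[0,0,0,0,0,-0.058],[0,0,0,0,0,-0.058],[0,0,0,0,0,-0.058],[0,0,0,0,0,-0.058],[0,0,0,0,0,-0.058]],
], jaw=1)

```text
clock: 4.2
tcp_pos: [0.1304, -0.56, 0.2423]
orientation: [-0.0, -0.004, 1.0, -0.0]
wrist_force: [0.3, 0.7, 0.1]
finger_gap: 0.0855
grip_force: 0.0
```

Call:
drive_tool([
  [[-0.206,0.33,0,0,0,0],[-0.206,0.33,0,0,0,0],[-0.206,0.33,0,0,0,0],[-0.206,0.33,0,0,0,0],[-0.206,0.33,0,0,0,0],[-0.206,0.33,0,0,0,0],[-0.206,0.33,0,0,0,0],[-0.206,0.33,0,0,0,0],[-0.206,0.33,0,0,0,0],[-0.206,0.33,0,0,0,0],[-0.206,0.33,0,0,0,0],[-0.206,0.33,0,0,0,0],[-0.206,0.33,0,0,0,0],[-0.206,0.33,0,0,0,0],[-0.206,0.33,0,0,0,0],[0,0,0,0,0,0],[0,0,0,0,0,0]],
])

```text
clock: 6.32
tcp_pos: [0.4993, 0.0349, 0.2421]
orientation: [-0.0, -0.002, 1.0, -0.0]
wrist_force: [-0.3, -0.8, 0.3]
finger_gap: 0.0857
grip_force: 0.0
```

```bash
cat > wl.py <<'E'
from look import *
import sys
# usage: wl.py picname jaw_mm thing x y yaw ...
s=env.get_state(); C=cam("wrist"); im=viewer.read_camera("wrist")
print("clock",s["clock"],"tcp",np.round(s["tcp_pos"],4),"f",np.round(s["wrist_force"],1),"gap",round(float(s["finger_gap"]),4),
  "yaw",np.round(Rot.from_quat(np.roll(s["orientation"],-1)).as_euler("ZYX"),4),"q6",round(s["joint_pos"][5],2))
ov=im[:,:,::-1].copy(); a=sys.argv; j=float(a[2])
M=dict(wide=WIDE,narrow=NARROW,holder=holder(j),knob=KNOB,slug=SLUG)
for k in range(3,len(a),4):
    n=a[k]; p0=list(map(float,a[k+1:k+4])); ds=models.silhouettes(n,"wrist")
    exp=proj(C,[[p0[0],p0[1],.03]])[0]
    if not ds: print(n,"none",exp); continue
    d=min(ds,key=lambda d:np.hypot(*(d["location"]-exp)))
    p,i=fit([(C,d["region"])],M[n],p0); print(n,round(d["score"],2),np.round(d["location"]),"exp",np.round(exp),"fit",np.round(p,4),"iou",round(i,3))
    e=(mask(C,M[n],p)).astype(np.uint8); cs,_=cv2.findContours(e,cv2.RETR_EXTERNAL,cv2.CHAIN_APPROX_NONE); cv2.drawContours(ov,cs,-1,(0,0,255),1)
    e=d["region"].astype(np.uint8); cs,_=cv2.findContours(e,cv2.RETR_EXTERNAL,cv2.CHAIN_APPROX_NONE); cv2.drawContours(ov,cs,-1,(0,255,0),1)
cv2.imwrite(f"pics/{a[1]}.png",ov); cv2.imwrite(f"pics/{a[1]}_raw.png",im[:,:,::-1])
E
python3 wl.py w1 0 wide .5927 .236 -.1364 narrow .4747 .1845 -.2545 holder .5216 -.1336 1.59 slug .545 .05 0
```

```text
clock 6.325 tcp [0.4993 0.0349 0.2421] f [-0.3 -0.8  0.3] gap 0.0857 yaw [-3.1383e+00 -8.0000e-04 -3.1412e+00] q6 -0.09
wide 0.76 [534. 303.] exp [533. 306.] fit [ 0.5901  0.2383 -0.2156] iou 0.875
narrow 0.66 [495. 179.] exp [495. 179.] fit [ 0.4735  0.1841 -0.359 ] iou 0.831
holder 0.8 [110. 229.] exp [125. 231.] fit [ 0.5232 -0.1327  1.5974] iou 0.978
slug 0.67 [334. 259.] exp [334. 257.] fit [0.5464 0.0503 0.0827] iou 0.921
```

View pics/w1.png

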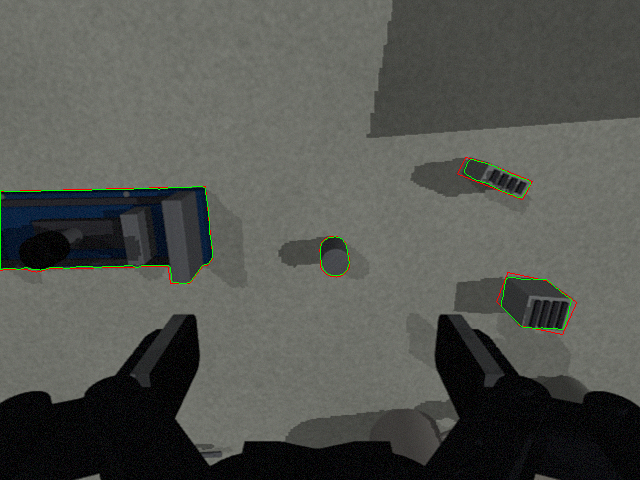

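The fits match: the holder end wall is at (180,235), the knob at (45,248), the slug at (334,257), narrow at (495,178) and wide at (536,304). Now I move above the knob and check it.

Call:
drive_tool([
  [[-0.042,-0.355,0.1,0,0,-0.008],[-0.042,-0.355,0.1,0,0,0],[-0.042,-0.355,0.2,0,0,0],[-0.042,-0.355,0.2,0,0,0],[-0.042,-0.355,0.2,0,0,0],[0,0,0.1,0,0,0],[0,0,0,0,0,0]],
])

```text
clock: 7.45
tcp_pos: [0.5284, -0.1773, 0.1333]
orientation: [-0.001, -0.013, 1.0, 0.001]
wrist_force: [0.0, -0.3, 0.1]
finger_gap: 0.0855
grip_force: 0.0
```

```bash
python3 wl.py w2 0 knob .5244 -.178 0 holder .5232 -.1327 1.597; python3 - <<'E'
from look import *
C=cam("wrist")
for d in models.silhouettes("knob","wrist"):
    ys,xs=np.where(d["region"]); print(d["score"],d["location"],xs.min(),xs.max(),ys.min(),ys.max())
print(proj(C,[[.5244,-.178,.086],[.5244,-.178,.073]]))
E
```

```text
clock 7.45 tcp [ 0.5284 -0.1773  0.1333] f [ 0.  -0.3  0.1] gap 0.0855 yaw [-3.1152e+00 -2.4000e-03  3.1401e+00] q6 -0.49
knob 0.81 [345. 245.] exp [316. 240.] fit [ 0.5158 -0.1777  0.733 ] iou 0.277
holder 0.92 [331. 234.] exp [391. 240.] fit [ 0.5237 -0.1313  1.5961] iou 0.954
0.81 [345.2, 245.4] 259 437 202 297
[[315.34644141 269.45446607]
 [315.43632341 260.11826669]]
```

View pics/w2.png

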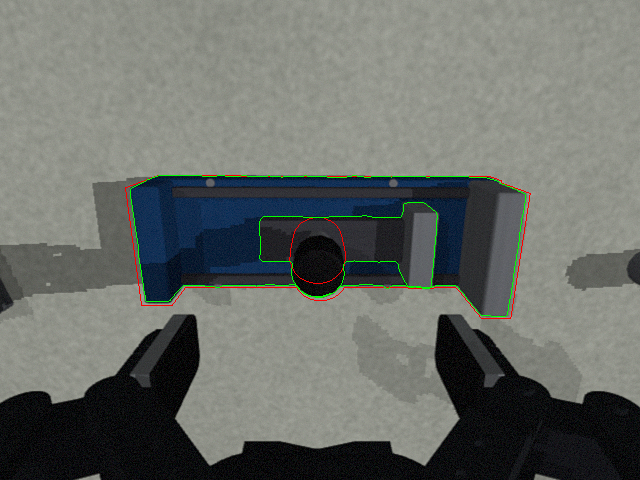

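The knob top is at (318,272), against a predicted (315,269), so the holder pose holds. Descend, grip the knob along the slide direction, then pull.

Call:
drive_tool([
  [[0.03,0,0.2,0,0,0],[0,0,0.2,0,0,0],[0,0,0.13,0,0,0],[0,0,0,0,0,0]],
])

```text
clock: 8.15
tcp_pos: [0.5256, -0.1768, 0.0701]
orientation: [-0.001, -0.014, 1.0, 0.0]
wrist_force: [0.4, 1.2, -1.2]
finger_gap: 0.0849
grip_force: 0.0
```

Call:
drive_tool([
  [[0,0,0,0,0,0],[0,0,0,0,0,0],[0,0,0,0,0,0],[0,0,0,0,0,0],[0,0,0,0,0,0],[0,0,0,0,0,0]],
], jaw=-1, grip_force=40)

```text
clock: 8.9
tcp_pos: [0.5265, -0.1766, 0.0715]
orientation: [0.001, -0.014, 1.0, 0.001]
wrist_force: [0.7, 4.9, 4.7]
finger_gap: 0.0247
grip_force: 39.1
```

Call:
drive_tool([
  [[0,-0.06,0,0,0,0],[0,-0.06,0,0,0,0],[0,-0.06,0,0,0,0],[0,-0.06,0,0,0,0],[0,-0.06,0,0,0,0],[0,-0.06,0,0,0,0],[0,-0.03,0,0,0,0],[0,-0.03,0,0,0,0],[0,0,0,0,0,0]],
])

```text
clock: 10.02
tcp_pos: [0.5276, -0.2266, 0.0715]
orientation: [0.001, -0.014, 1.0, 0.001]
wrist_force: [-0.9, 6.3, 9.0]
finger_gap: 0.0249
grip_force: 39.9
```

Call:
drive_tool([
  [[0,-0.012,0,0,0,0],[0,0,0,0,0,0],[0,0,0,0,0,0]],
])

```text
clock: 10.4
tcp_pos: [0.5276, -0.2267, 0.0714]
orientation: [0.0, -0.015, 1.0, 0.002]
wrist_force: [-1.2, 10.4, 9.7]
finger_gap: 0.0249
grip_force: 40.1
```

Call:
drive_tool([
  [[0,0.008,0,0,0,0],[0,0,0,0,0,0],[0,0,0,0,0,0],[0,0,0,0,0,0]],
], jaw=1)

```text
clock: 10.9
tcp_pos: [0.5275, -0.2287, 0.0705]
orientation: [-0.0, -0.014, 1.0, -0.0]
wrist_force: [0.3, 0.4, -0.0]
finger_gap: 0.0852
grip_force: 0.0
```

Call:
drive_tool([
  [[0,0,-0.3,0,0,0],[0,0,-0.4,0,0,0],[-0.021,0.3,-0.2,0,0,0],[-0.021,0.4,-0.1,0,0,0],[-0.021,0.4,-0.07,0,0,0],[-0.021,0.4,0,0,0,0],[-0.021,0.4,0,0,0,0],[-0.021,0.4,0,0,0,0],[-0.021,0.4,0,0,0,0],[-0.021,0.4,0,0,0,0],[-0.021,0.4,0,0,0,0],[-0.021,0.14,0,0,0,0],[0,0,0,0,0,0],[0,0,0,0,0,0]],
])

```text
clock: 12.65
tcp_pos: [0.5406, 0.2077, 0.1989]
orientation: [-0.0, -0.013, 1.0, -0.0]
wrist_force: [-0.7, -0.4, -0.0]
finger_gap: 0.0853
grip_force: 0.0
```

```bash
python3 wl.py w3 50 wide .590 .238 -.21 narrow .474 .184 -.35
python3 - <<'E'
from look import *
viewer.read_camera("side");C=cam("side");r,s,l=reg("holder","side")
H=(.5235,-.132,1.5965)
for j in (0,10,30,42,50):
    m=mask(C,holder(j),H); print(j,(m&r).sum()/(m|r).sum())
E
```

```text
clock 12.65 tcp [0.5406 0.2077 0.1989] f [-0.7 -0.4 -0. ] gap 0.0853 yaw [-3.1150e+00 -5.0000e-04 -3.1408e+00] q6 0.2
wide 0.71 [354. 279.] exp [354. 281.] fit [0.5909 0.2388 0.0325] iou 0.901
narrow 0.93 [287. 127.] exp [287. 128.] fit [ 0.4739  0.1869 -0.3979] iou 0.925
0 0.926515786532551
10 0.9259983244903658
30 0.9259983244903658
42 0.9259983244903658
50 0.926515786532551
```

View pics/w3.png

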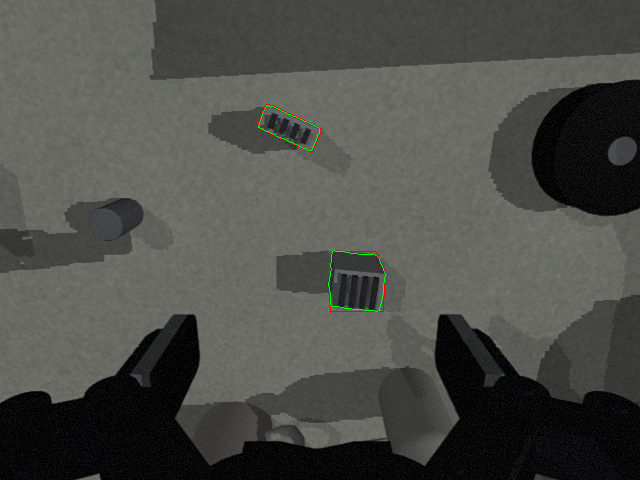

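Narrow shows at (289,128) and wide at (357,281). The ribbed top of wide is tilted only a few degrees, so the fitted yaw of wide needs refining.

```bash
cat > ref.py <<'E'
from look import *
C=cam("wrist"); im=cv2.imread("pics/w3_raw.png"); viewer.read_camera("wrist")
K=np.ones((3,3),np.uint8)
for n,parts,p0 in (("wide",WIDE,[.5909,.2388]),("narrow",NARROW,[.4739,.1869])):
    r0=reg(n,"wrist")[0].astype(np.uint8); out=[]
    for dil in (0,1):
        r=cv2.dilate(r0,K)>0 if dil else r0>0
        for yaw in np.arange(-.5,.2,.05):
            f=lambda q:1-((m:=mask(C,parts,[q[0],q[1],yaw]))&r).sum()/(m|r).sum()
            o=minimize(f,p0,method="Nelder-Mead",options=dict(initial_simplex=np.array([p0,[p0[0]+.004,p0[1]],[p0[0],p0[1]+.004]]),xatol=1e-4))
            out.append((round(1-o.fun,3),dil,round(yaw,2),np.round(o.x,4).tolist()))
    print(n,*sorted(out,reverse=True)[:4],sep="\n ")
c=cv2.resize(im[80:330,230:430],None,fx=3,fy=3,interpolation=cv2.INTER_CUBIC)[:, :]
g=cv2.cvtColor(im,cv2.COLOR_BGR2GRAY)[235:325,315:400]; g=cv2.resize(g,None,fx=4,fy=4,interpolation=cv2.INTER_CUBIC)
L=cv2.createLineSegmentDetector().detect(g)[0][:,0]
for l in sorted(L,key=lambda l:-np.hypot(l[2]-l[0],l[3]-l[1]))[:10]: print(np.round(l/4+[315,235,315,235],1),round(np.degrees(np.arctan2(l[3]-l[1],l[2]-l[0])),1))
E
python3 ref.py
```

```text
wide
 (np.float64(0.962), 1, np.float64(-0.05), [0.5899, 0.239])
 (np.float64(0.959), 1, np.float64(-0.1), [0.5903, 0.2391])
 (np.float64(0.946), 1, np.float64(-0.0), [0.5904, 0.239])
 (np.float64(0.943), 1, np.float64(-0.15), [0.5903, 0.239])
narrow
 (np.float64(0.96), 1, np.float64(-0.4), [0.4739, 0.1869])
 (np.float64(0.948), 1, np.float64(-0.35), [0.4739, 0.1869])
 (np.float64(0.923), 1, np.float64(-0.45), [0.4745, 0.1868])
 (np.float64(0.919), 0, np.float64(-0.4), [0.4742, 0.1873])
[385.8 273.8 337.1 269.3] -174.7
[333.  250.2 378.  254.4] 5.3
[379.3 276.8 377.1 295.6] 96.6
[370.8 293.6 372.8 279.5] -81.8
[376.7 295.6 374.5 309.4] 98.8
[329.2 306.1 329.2 292.7] -89.8
[334.9 269.3 333.  282.4] 98.4
[331.1 293.  330.8 305.2] 91.1
[337.1 282.  337.1 273.3] -90.0
[320.5 250.9 328.9 250.7] -1.1
```

```bash
python3 - <<'E'
from look import *
for c in("scene","side"): viewer.read_camera(c)
for n,r,h in(("mug",40,95),("oil",28,140)):
    ob=[]
    for c in("scene","side"):
        d=[d for d in models.silhouettes(n,c)][0]; ob.append((cam(c),d["region"])); print(n,c,np.round(d["location"]),round(d["score"],2))
    parts=[cyl(0,0,r,0,h)]
    if n=="oil": parts=[cyl(0,0,28,0,80),cyl(0,0,12,80,140)]
    p0=ray(ob[0][0],models.silhouettes(n,"scene")[0]["location"],h/2e3); print(p0[:2]); print(n,fit(ob,parts,[p0[0],p0[1],0]))
E
```

```text
mug scene [416. 282.] 0.81
mug side [380. 205.] 0.89
[0.76497009 0.1390283 ]
mug (array([ 0.77046154,  0.13236783, -0.40584662]), np.float64(0.9220434499980463))
oil scene [471. 239.] 0.77
oil side [445. 307.] 0.73
[0.72421012 0.28961038]
oil (array([ 0.71173474,  0.29844259, -0.07302042]), np.float64(0.46259842519685046))
```

Call:
drive_tool([
  [[-0.209,0.125,0,0,0,0],[-0.209,0.125,0,0,0,0],[0,0,0.2,0,0,0.03],[0,0,0.4,0,0,0],[0,0,0.4,0,0,0],[0,0,0.3,0,0,0],[0,0,0.14,0,0,0],[0,0,0,0,0,0]],
])

```text
clock: 14.45
tcp_pos: [0.5892, 0.2401, 0.0254]
orientation: [-0.001, 0.033, 0.999, -0.0]
wrist_force: [0.3, 0.2, -0.3]
finger_gap: 0.0851
grip_force: 0.0
```

Call:
drive_tool([
  [[0,0,0,0,0,0],[0,0,0,0,0,0],[0,0,0,0,0,0],[0,0,0,0,0,0],[0,0,0,0,0,0]],
], jaw=-1, grip_force=40)

```text
clock: 15.08
tcp_pos: [0.5911, 0.2405, 0.028]
orientation: [0.001, 0.033, 0.999, 0.0]
wrist_force: [-0.3, -0.1, 6.7]
finger_gap: 0.0393
grip_force: 41.9
```

Call:
drive_tool([
  [[0,0,-0.1,0,0,0],[0,0,-0.3,0,0,0],[0,0,-0.4,0,0,0],[0,0,-0.2,0,0,0],[0,0,0,0,0,0],[0,0,0,0,0,0]],
])

```text
clock: 15.82
tcp_pos: [0.589, 0.2401, 0.1449]
orientation: [-0.001, 0.033, 0.999, -0.0]
wrist_force: [-1.4, -0.0, -2.9]
finger_gap: 0.0397
grip_force: 41.0
```

```bash
cat > held.py <<'E'
from look import *
import sys
n=sys.argv[1]; parts=dict(wide=WIDE,narrow=NARROW)[n]
s=env.get_state(); C=cam("wrist"); im=viewer.read_camera("wrist"); t=s["tcp_pos"]; R=Rot.from_quat(np.roll(s["orientation"],-1)).as_matrix()
z=t[2]-float(sys.argv[2]); yaw=np.arctan2(R[0,1],-R[1,1])*0+np.arctan2(R[1,1],R[0,1])-np.pi/2
print("clock",s["clock"],"tcp",np.round(t,4),"gap",s["finger_gap"],"block yaw by tool",yaw,"f",s["wrist_force"])
ov=im[:,:,::-1].copy()
for d in models.silhouettes(n,"wrist"):
    r=cv2.dilate(d["region"].astype(np.uint8),np.ones((3,3),np.uint8))>0
    # fit offset along tool x only (closing centres y); visible part only -> compare silhouettes below
    best=[]
    for o in np.arange(-.008,.0081,.001):
        for zz in np.arange(-.008,.0081,.002):
            m=mask(C,parts,[*(t+R[:,0]*o)[:2],yaw],z+zz); best.append(((m&r).sum()/(m|r).sum(),round(o,4),round(zz,4)))
    print(d["score"],np.round(d["location"]),r.sum(),sorted(best,reverse=True)[:4])
    m=mask(C,parts,[*t[:2],yaw],z).astype(np.uint8)
    for e,c in((m,(0,0,255)),(d["region"].astype(np.uint8),(0,255,0))):
        cs,_=cv2.findContours(e,cv2.RETR_EXTERNAL,cv2.CHAIN_APPROX_NONE); cv2.drawContours(ov,cs,-1,c,1)
cv2.imwrite(f"pics/held_{n}.png",ov)
E
python3 held.py wide .028
```

```text
clock 15.825 tcp [0.589  0.2401 0.1449] gap 0.03970586241393643 block yaw by tool -0.06645560532866113 f [-1.42736666 -0.00740335 -2.87887624]
0.69 [314. 338.] 17107 [(np.float64(0.9634538152610441), np.float64(-0.002), np.float64(-0.004)), (np.float64(0.960518664961042), np.float64(-0.003), np.float64(-0.006)), (np.float64(0.9570082786183272), np.float64(-0.001), np.float64(-0.004)), (np.float64(0.9511046316025569), np.float64(0.0), np.float64(-0.002))]
```

View pics/held_wide.png

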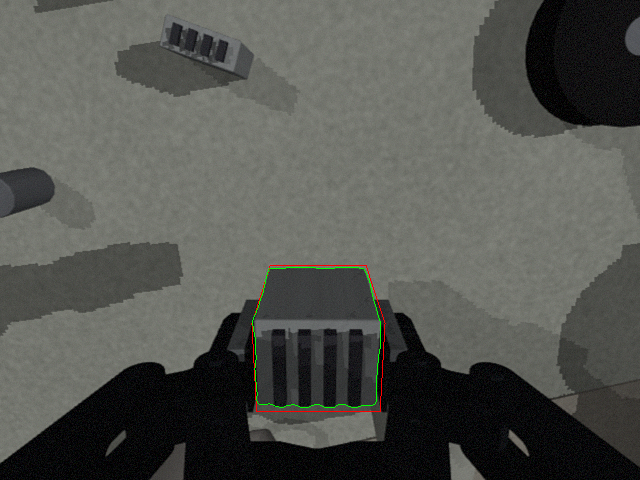

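Wide is held square, with its top between the fingers at about (317,365). Narrow is undisturbed. Carry it over the bed and turn.

Call:
drive_tool([
  [[0.045,-0.2,0,0,0,0],[0.045,-0.36,0,0,0,0],[0.045,-0.36,0,0,0,0],[0.045,-0.36,0,0,0,0],[0.045,-0.36,0,0,0,0],[0.045,-0.36,0,0,0,0],[0.045,-0.36,0,0,0,0],[0.045,-0.36,0,0,0,0],[0,-0.174,0,0,0,0],[0,0,0,0,0,0]],
])

```text
clock: 17.18
tcp_pos: [0.5229, -0.1046, 0.145]
orientation: [-0.001, 0.035, 0.999, 0.0]
wrist_force: [0.0, 0.6, -1.9]
finger_gap: 0.0396
grip_force: 41.1
```

Call:
drive_tool([
  [[0,0,0,0,0,0.04],[0,0,0,0,0,0.055],[0,0,0,0,0,0.055],[0,0,0,0,0,0.055],[0,0,0,0,0,0.055],[0,0,0,0,0,0.055],[0,0,0,0,0,0.055],[0,0,0,0,0,0.055],[0,0,0,0,0,0.046],[0,0,0,0,0,0],[0,0,0,0,0,0]],
])

```text
clock: 18.55
tcp_pos: [0.5235, -0.1027, 0.1458]
orientation: [-0.0, 0.697, 0.717, -0.0]
wrist_force: [-0.3, 0.2, -2.3]
finger_gap: 0.0393
grip_force: 41.0
```

```bash
cat > st.py <<'E'
from look import *
s=env.get_state(); t=np.array(s["tcp_pos"]); R=Rot.from_quat(np.roll(s["orientation"],-1)).as_matrix()
H=np.array([.5235,-.132]); a=1.5965; hx=np.array([np.cos(a),np.sin(a)]); hy=np.array([-hx[1],hx[0]])
print("clock",s["clock"],"tcp",np.round(t,4),"tool yaw",np.arctan2(R[1,0],R[0,0]),"in holder mm",(t[:2]-H)@hx*1e3,(t[:2]-H)@hy*1e3,"f",np.round(s["wrist_force"],1),"tilt",np.round(R[:2,2],4))
E
python3 st.py; python3 - <<'E'
from look import *
# jaw/knob check in scene cam, against joint value
for c in ("scene","side"):
    im=viewer.read_camera(c); C=cam(c)
    cv2.imwrite(f"pics/{c}1.png",im[:,:,::-1])
    p=proj(C,place(np.array([[-.045,0,.073],[-.095,0,.073],[.029,0,.045]]),[.5235,-.132,1.5965])); print(c,np.round(p).tolist(),[(np.round(d["location"]),round(d["score"],2)) for d in models.silhouettes("knob",c)])
a=cv2.imread("pics/scene1.png")[170:310,160:340]; cv2.imwrite("pics/s1.png",cv2.resize(a,None,fx=4,fy=4,interpolation=2))
E
```

```text
clock 18.55 tcp [ 0.5235 -0.1027  0.1458] tool yaw 1.5985333205158239 in holder mm 29.335798083371646 -0.7353361446619091 f [-0.3  0.2 -2.3] tilt [-0.0008  0.0004]
scene [[233.0, 234.0], [211.0, 242.0], [267.0, 232.0]] [(array([216., 252.]), 0.82), (array([468., 239.]), 0.61)]
side [[320.0, 297.0], [327.0, 313.0], [309.0, 284.0]] [(array([327., 313.]), 0.64)]
```

View pics/s1.png

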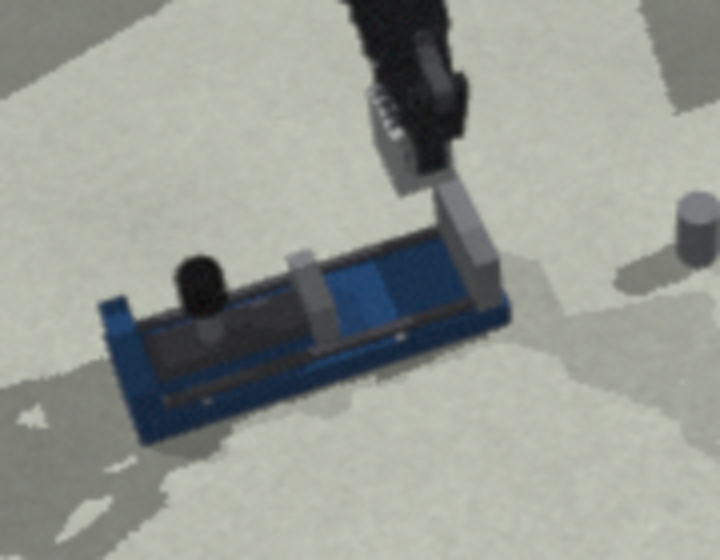

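The jaw stays out with its knob at (200,285), and the held block hangs beside the end wall. Lower it.

Call:
drive_tool([
  [[-0.0125,0,0.1,0,0,0],[0,0,0.2,0,0,0],[0,0,0.2,0,0,0],[0,0,0.15,0,0,0],[0,0,0.08,0,0,0],[0,0,0.04,0,0,0],[0,0,0,0,0,0],[0,0,0,0,0,0]],
])

```text
clock: 19.75
tcp_pos: [0.5243, -0.1051, 0.0545]
orientation: [0.001, 0.698, 0.716, 0.0]
wrist_force: [0.6, -0.3, -1.6]
finger_gap: 0.0395
grip_force: 41.1
```

Call:
drive_tool([
  [[0,0,0.01,0,0,0],[0,0,0.01,0,0,0],[0,0,0,0,0,0],[0,0,0,0,0,0]],
])

```text
clock: 20.25
tcp_pos: [0.5238, -0.1048, 0.0515]
orientation: [0.0, 0.698, 0.716, -0.0]
wrist_force: [0.5, 0.5, -2.5]
finger_gap: 0.0393
grip_force: 41.1
```

```bash
python3 st.py
```

```text
clock 20.25 tcp [ 0.5238 -0.1048  0.0515] tool yaw 1.59541577648074 in holder mm 27.137402060211933 -0.9513976150249777 f [ 0.5  0.5 -2.5] tilt [ 0.     -0.0001]
```

Call:
drive_tool([
  [[0,0,0.009,0,0,0],[0,0,0.009,0,0,0],[0,0,0,0,0,0],[0,0,0,0,0,0]],
])

```text
clock: 20.75
tcp_pos: [0.5237, -0.1049, 0.0493]
orientation: [-0.0, 0.698, 0.716, -0.0]
wrist_force: [-0.6, -0.3, -2.4]
finger_gap: 0.0391
grip_force: 41.1
```

Call:
drive_tool([
  [[0,0,0.009,0,0,0],[0,0,0,0,0,0],[0,0,0,0,0,0]],
])

```text
clock: 21.12
tcp_pos: [0.5237, -0.1049, 0.0482]
orientation: [0.0, 0.698, 0.716, -0.0]
wrist_force: [0.0, 0.5, -2.2]
finger_gap: 0.0391
grip_force: 41.1
```

Call:
drive_tool([
  [[0,0,0.009,0,0,0],[0,0,0,0,0,0],[0,0,0,0,0,0]],
])

```text
clock: 21.5
tcp_pos: [0.5238, -0.1049, 0.0479]
orientation: [0.0, 0.698, 0.716, 0.0]
wrist_force: [-2.3, 1.2, 5.2]
finger_gap: 0.0393
grip_force: 41.9
```

Call:
drive_tool([
  [[0,0,0.009,0,0,0],[0,0,0,0,0,0],[0,0,0,0,0,0]],
])

```text
clock: 21.88
tcp_pos: [0.5238, -0.1048, 0.0479]
orientation: [0.001, 0.698, 0.716, 0.0]
wrist_force: [-5.8, 1.9, 14.0]
finger_gap: 0.0396
grip_force: 43.1
```

Call:
drive_tool([
  [[0,0,-0.009,0,0,0],[0,0,0,0,0,0],[0,0,0,0,0,0],[0,0,0,0,0,0],[0,0,0,0,0,0]],
], jaw=1)

```text
clock: 22.5
tcp_pos: [0.5237, -0.1049, 0.047]
orientation: [-0.0, 0.698, 0.716, -0.0]
wrist_force: [-0.4, -0.2, 0.6]
finger_gap: 0.0851
grip_force: 0.0
```

Call:
drive_tool([
  [[0,0,-0.15,0,0,0],[0,0,-0.35,0,0,0],[0,0,-0.4,0,0,0],[0,0,-0.3,0,0,0],[0.349,-0.051,0,0,0,0],[0.349,-0.051,0,0,0,0],[0.349,-0.051,0,0,0,0],[0.349,-0.051,0,0,0,0],[0.349,-0.051,0,0,0,0],[0.349,-0.051,0,0,0,0],[0.349,-0.051,0,0,0,0],[0,0,0,0,0,-0.053],[0,0,0,0,0,-0.053],[0,0,0,0,0,-0.053],[0,0,0,0,0,-0.053],[0,0,0,0,0,-0.053],[0,0,0,0,0,-0.053],[0,0,0,0,0,-0.05],[0,0,0,0,0,0],[0,0,0,0,0,0]],
])

```text
clock: 25.0
tcp_pos: [0.4736, 0.1871, 0.1911]
orientation: [-0.0, 0.195, 0.981, -0.0]
wrist_force: [0.1, -0.9, 0.2]
finger_gap: 0.0855
grip_force: 0.0
```

```bash
python3 st.py; cat > nref.py <<'E'
from look import *
C=cam("wrist"); im=viewer.read_camera("wrist"); cv2.imwrite("pics/w4.png",im[:,:,::-1])
r=cv2.dilate(reg("narrow","wrist")[0].astype(np.uint8),np.ones((3,3),np.uint8))>0; print(r.sum())
out=[]; p0=[.4739,.1869]
for yaw in np.arange(-.5,-.25,.02):
    f=lambda q:1-((m:=mask(C,NARROW,[q[0],q[1],yaw]))&r).sum()/(m|r).sum()
    o=minimize(f,p0,method="Nelder-Mead",options=dict(initial_simplex=np.array([p0,[p0[0]+.004,p0[1]],[p0[0],p0[1]+.004]]),xatol=1e-4))
    out.append((round(1-o.fun,3),round(yaw,2),np.round(o.x,4).tolist()))
print(*sorted(out,reverse=True)[:4],sep="\n")
for c in("scene","side"): viewer.read_camera(c)
for c in("scene","side"):
    for d in models.silhouettes("wide",c): print(c,round(d["score"],2),np.round(d["location"],1),np.round(proj(cam(c),place(np.array([[.0265,0,.05]]),[.5235,-.132,1.5965]))))
E
python3 nref.py
```

```text
clock 25.0 tcp [0.4736 0.1871 0.1911] tool yaw 2.7488883169404534 in holder mm 320.3015919184558 41.636746826914234 f [ 0.1 -0.9  0.2] tilt [-0.0002 -0.0001]
2087
(np.float64(0.966), np.float64(-0.4), [0.4728, 0.1869])
(np.float64(0.965), np.float64(-0.38), [0.4729, 0.1869])
(np.float64(0.964), np.float64(-0.42), [0.4732, 0.1867])
(np.float64(0.959), np.float64(-0.36), [0.4732, 0.1868])
scene 0.68 [264.8 234.3] [[266. 231.]]
side 0.82 [310.7 285. ] [[310. 283.]]
```

Call:
drive_tool([
  [[0,0,0.3,0,0,0],[0,0,0.4,0,0,0],[0,0,0.35,0,0,0],[0,0,0.22,0,0,0],[0,0,0.1,0,0,0],[0,0,0,0,0,0]],
])

```text
clock: 26.05
tcp_pos: [0.4734, 0.1871, 0.0264]
orientation: [-0.0, 0.194, 0.981, -0.0]
wrist_force: [-0.7, 0.8, 0.8]
finger_gap: 0.0856
grip_force: 0.0
```

Call:
drive_tool([
  [[0,0,0,0,0,0],[0,0,0,0,0,0],[0,0,0,0,0,0],[0,0,0,0,0,0],[0,0,0,0,0,0]],
], jaw=-1, grip_force=40)

```text
clock: 26.68
tcp_pos: [0.4746, 0.1873, 0.0279]
orientation: [0.001, 0.194, 0.981, 0.0]
wrist_force: [-0.6, 0.3, 6.4]
finger_gap: 0.0397
grip_force: 40.9
```

Call:
drive_tool([
  [[0,0,-0.1,0,0,0],[0,0,-0.3,0,0,0],[0,0,-0.4,0,0,0],[0,0,-0.2,0,0,0],[0,0,0,0,0,0],[0,0,0,0,0,0]],
])

```text
clock: 27.42
tcp_pos: [0.473, 0.187, 0.146]
orientation: [-0.001, 0.194, 0.981, -0.0]
wrist_force: [0.7, -0.4, -1.4]
finger_gap: 0.0395
grip_force: 40.5
```

```bash
python3 held.py narrow .028; python3 st.py
```

```text
clock 27.425 tcp [0.473 0.187 0.146] gap 0.03948240748623567 block yaw by tool -0.390111302143624 f [ 0.65545186 -0.44013645 -1.41644563]
0.86 [314. 337.] 11762 [(np.float64(0.9533361309274024), np.float64(-0.003), np.float64(-0.008)), (np.float64(0.9527539577836411), np.float64(-0.002), np.float64(-0.006)), (np.float64(0.9467777869461177), np.float64(-0.001), np.float64(-0.006)), (np.float64(0.9446291041751115), np.float64(-0.001), np.float64(-0.004))]
clock 27.525 tcp [0.4726 0.1869 0.1453] tool yaw 2.7514520012057235 in holder mm 320.0996853938775 42.717321115622276 f [ 0.8  0.  -1. ] tilt [-0.0028 -0.0007]
```

View pics/held_narrow.png

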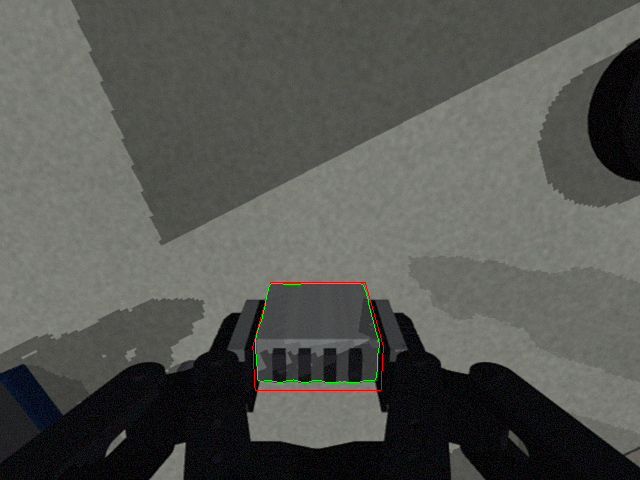

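Narrow is held square at about (317,335). Carry it to the bed at holder x ≈ -4, leaving a finger-clearance gap to wide.

Call:
drive_tool([
  [[-0.1,-0.164,0,0,0,0],[-0.177,-0.29,0,0,0,0],[-0.177,-0.29,0,0,0,0],[-0.177,-0.29,0,0,0,0],[-0.177,-0.29,0,0,0,0],[-0.177,-0.29,0,0,0,0],[-0.177,-0.29,0,0,0,0],[-0.177,-0.29,0,0,0,0],[-0.075,-0.125,0,0,0,0],[0,0,0,0,0,0.04],[0,0,0,0,0,0.055],[0,0,0,0,0,0.055],[0,0,0,0,0,0.055],[0,0,0,0,0,0.055],[0,0,0,0,0,0.055],[0,0,0,0,0,0.052],[0,0,0,0,0,0],[0,0,0,0,0,0]],
])

```text
clock: 29.78
tcp_pos: [0.5245, -0.1342, 0.1463]
orientation: [-0.001, 0.696, 0.718, -0.0]
wrist_force: [-0.6, -0.5, -1.2]
finger_gap: 0.0396
grip_force: 40.5
```

```bash
python3 st.py; python3 - <<'E'
from look import *
im=viewer.read_camera("scene"); a=im[170:310,160:340,::-1]; cv2.imwrite("pics/s2.png",cv2.resize(a,None,fx=4,fy=4,interpolation=2))
E
```

```text
clock 29.775 tcp [ 0.5245 -0.1342  0.1463] tool yaw 1.601677772422333 in holder mm -2.2612991773379116 -0.924134522892105 f [-0.6 -0.5 -1.2] tilt [-0.001   0.0005]
```

View pics/s2.png

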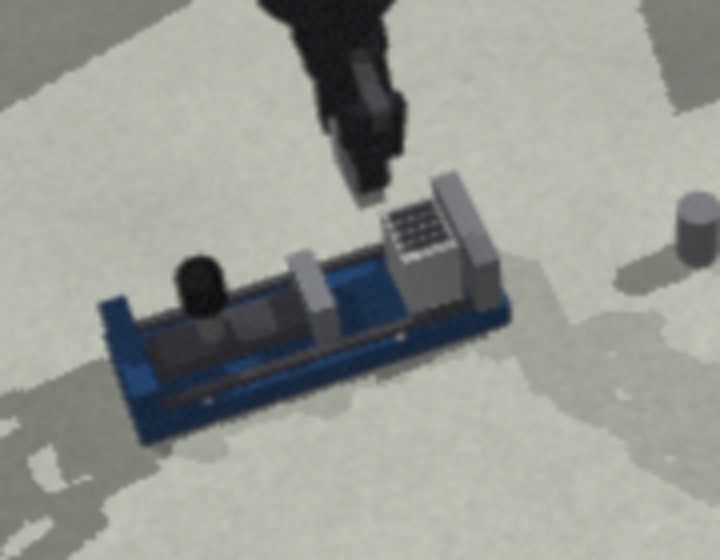

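Wide stands upright at the end wall, (425,255), and the jaw is open. Lower narrow into the gap.

Call:
drive_tool([
  [[-0.014,-0.007,0.1,0,0,0],[0,0,0.2,0,0,0],[0,0,0.2,0,0,0],[0,0,0.15,0,0,0],[0,0,0.08,0,0,0],[0,0,0.05,0,0,0],[0,0,0.01,0,0,0],[0,0,0,0,0,0],[0,0,0,0,0,0]],
])

```text
clock: 30.95
tcp_pos: [0.5245, -0.1366, 0.0526]
orientation: [0.001, 0.697, 0.717, 0.0]
wrist_force: [-0.2, -0.3, -1.1]
finger_gap: 0.0395
grip_force: 40.5
```

Call:
drive_tool([
  [[0,0,0.009,0,0,0],[0,0,0.009,0,0,0],[0,0,0,0,0,0],[0,0,0,0,0,0]],
])

```text
clock: 31.45
tcp_pos: [0.524, -0.1364, 0.0498]
orientation: [-0.0, 0.697, 0.717, -0.0]
wrist_force: [-0.2, 0.1, -1.5]
finger_gap: 0.0395
grip_force: 40.5
```

Call:
drive_tool([
  [[0,0,0.009,0,0,0],[0,0,0.005,0,0,0],[0,0,0,0,0,0],[0,0,0,0,0,0]],
])

```text
clock: 31.95
tcp_pos: [0.524, -0.1364, 0.0481]
orientation: [0.0, 0.697, 0.717, -0.0]
wrist_force: [-0.1, -0.1, -0.9]
finger_gap: 0.0391
grip_force: 40.5
```

Call:
drive_tool([
  [[0,0,0.008,0,0,0],[0,0,0,0,0,0],[0,0,0,0,0,0]],
])

```text
clock: 32.33
tcp_pos: [0.5241, -0.1365, 0.0479]
orientation: [0.0, 0.697, 0.717, 0.0]
wrist_force: [-1.4, 0.8, 5.0]
finger_gap: 0.039
grip_force: 41.2
```

Call:
drive_tool([
  [[0,0,-0.004,0,0,0],[0,0,0,0,0,0],[0,0,0,0,0,0],[0,0,0,0,0,0],[0,0,0,0,0,0]],
], jaw=1)

```text
clock: 32.95
tcp_pos: [0.524, -0.1365, 0.0476]
orientation: [-0.0, 0.697, 0.717, -0.0]
wrist_force: [-0.7, 0.1, -0.2]
finger_gap: 0.0856
grip_force: 0.0
```

Call:
drive_tool([
  [[0,0,-0.15,0,0,0],[0,0,-0.35,0,0,0],[0,0,-0.35,0,0,0],[-0.2,0,0,0,0,0],[-0.35,0,0,0,0,0],[-0.21,0,0,0,0,0],[0,0,0,0,0,0],[0,0,0,0,0,0]],
])

```text
clock: 33.95
tcp_pos: [0.5262, -0.227, 0.1494]
orientation: [-0.0, 0.697, 0.717, 0.0]
wrist_force: [-0.8, 1.2, 0.4]
finger_gap: 0.0855
grip_force: 0.0
```

```bash
python3 st.py; python3 - <<'E'
from look import *
im=viewer.read_camera("wrist"); C=cam("wrist"); cv2.imwrite("pics/w5.png",im[:,:,::-1])
H=[.5235,-.132,1.5965]
def P(x,y,z): return np.round(proj(C,place(np.array([[x,y,z]])/1e3,H)),1).tolist()
print("knob top",P(-95,0,86),"wide top ctr",P(26,0,70),"narrow top ctr",P(-4,0,70),"wall",P(45,0,62))
for n in("wide","narrow","knob"): print(n,[(np.round(d["location"]),round(d["score"],2)) for d in models.silhouettes(n,"wrist")])
E
```

```text
clock 33.95 tcp [ 0.5262 -0.227   0.1494] tool yaw 1.5985230880623085 in holder mm -95.05425632085793 -0.2473372609710562 f [-0.8  1.2  0.4] tilt [-0.0007  0.0007]
knob top [[316.2, 269.5]] wide top ctr [[316.9, 12.3]] narrow top ctr [[316.7, 81.8]] wall [[317.0, -29.3]]
wide [(array([318.,  28.]), 0.67)]
narrow [(array([315.,  85.]), 0.96)]
knob [(array([320., 201.]), 0.68)]
```

View pics/w5.png

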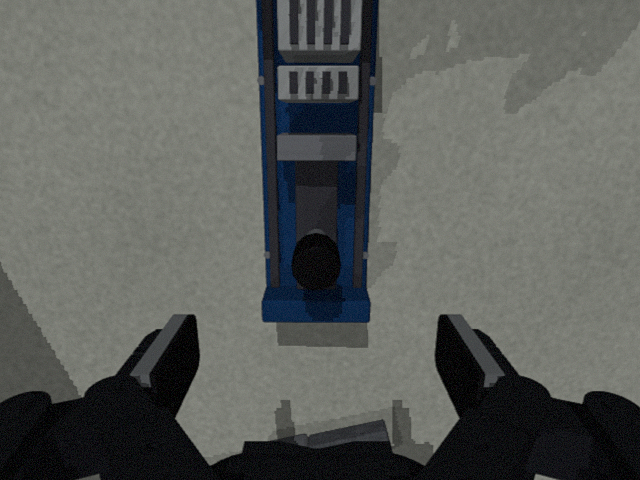

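Both blocks stand square on the bed, wide at (319,28) and narrow at (318,83). The jaw is still open and the knob is centred at (316,265). Grip the knob and guide it home slowly.

Call:
drive_tool([
  [[0,0,0.25,0,0,0],[0,0,0.25,0,0,0],[0,0,0.16,0,0,0],[0,0,0,0,0,0]],
])

```text
clock: 34.65
tcp_pos: [0.5254, -0.2262, 0.069]
orientation: [-0.002, 0.697, 0.717, -0.0]
wrist_force: [-0.1, -0.7, -0.1]
finger_gap: 0.0854
grip_force: 0.0
```

Call:
drive_tool([
  [[0,0,0,0,0,0],[0,0,0,0,0,0],[0,0,0,0,0,0],[0,0,0,0,0,0],[0,0,0,0,0,0],[0,0,0,0,0,0]],
], jaw=-1, grip_force=60)

```text
clock: 35.4
tcp_pos: [0.5256, -0.2279, 0.0716]
orientation: [-0.0, 0.697, 0.717, -0.001]
wrist_force: [-5.6, 0.9, 8.4]
finger_gap: 0.0242
grip_force: 58.7
```

Call:
drive_tool([
  [[0.02,0,0,0,0,0],[0.02,0,0,0,0,0],[0.02,0,0,0,0,0],[0.02,0,0,0,0,0],[0.02,0,0,0,0,0],[0.02,0,0,0,0,0],[0,0,0,0,0,0]],
])

```text
clock: 36.28
tcp_pos: [0.5252, -0.212, 0.0716]
orientation: [-0.001, 0.697, 0.717, 0.0]
wrist_force: [-4.1, 5.0, 9.6]
finger_gap: 0.0242
grip_force: 59.0
```

```bash
python3 st.py
```

```text
clock 36.275 tcp [ 0.5252 -0.212   0.0716] tool yaw 1.598864062437379 in holder mm -79.98930332289947 0.3336811603974995 f [-4.1  5.   9.6] tilt [-0.001   0.0018]
```

Call:
drive_tool([
  [[0.015,0,0,0,0,0],[0.015,0,0,0,0,0],[0.015,0,0,0,0,0],[0.015,0,0,0,0,0],[0.015,0,0,0,0,0],[0,0,0,0,0,0],[0,0,0,0,0,0]],
])

```text
clock: 37.15
tcp_pos: [0.525, -0.2021, 0.0716]
orientation: [-0.001, 0.697, 0.717, 0.001]
wrist_force: [-3.9, 7.1, 10.0]
finger_gap: 0.0245
grip_force: 59.1
```

Call:
drive_tool([
  [[0.008,0,0,0,0,0],[0.008,0,0,0,0,0],[0,0,0,0,0,0],[0,0,0,0,0,0]],
])

```text
clock: 37.65
tcp_pos: [0.5249, -0.201, 0.0716]
orientation: [-0.001, 0.697, 0.717, 0.0]
wrist_force: [-3.1, 5.6, 9.8]
finger_gap: 0.0237
grip_force: 59.0
```

Call:
drive_tool([
  [[0,0,0,0,0,0],[0,0,0,0,0,0],[0,0,0,0,0,0],[0,0,0,0,0,0]],
], jaw=1)

```text
clock: 38.15
tcp_pos: [0.5259, -0.2024, 0.0704]
orientation: [0.0, 0.697, 0.717, -0.0]
wrist_force: [-0.3, -0.4, -0.4]
finger_gap: 0.0852
grip_force: 0.0
```

Call:
drive_tool([
  [[0,0,-0.15,0,0,0],[0,0,-0.35,0,0,0],[0,0,-0.4,0,0,0],[0,0,-0.4,0,0,0],[0,0,0,0,0,0],[0,0,0,0,0,0]],
])

```text
clock: 38.9
tcp_pos: [0.5257, -0.2023, 0.2261]
orientation: [-0.0, 0.697, 0.717, -0.0]
wrist_force: [0.3, 0.1, 0.1]
finger_gap: 0.0849
grip_force: 0.0
```

```bash
python3 st.py; python3 - <<'E'
from look import *
im=viewer.read_camera("wrist"); C=cam("wrist"); cv2.imwrite("pics/w6.png",im[:,:,::-1])
H=[.5235,-.132,1.5965]
def P(x,y,z): return np.round(proj(C,place(np.array([[x,y,z]])/1e3,H)),1).tolist()
print("knob top",P(-68,0,86),"wide",P(29,0,70),"narrow",P(5,0,70),"jaw top front",P(-3,0,51))
for n in("wide","narrow"): print(n,[(np.round(d["location"]),round(d["score"],2)) for d in models.silhouettes(n,"wrist")])
E
```

```text
clock 38.9 tcp [ 0.5257 -0.2023  0.2261] tool yaw 1.5984602466756648 in holder mm -70.31705839303966 -0.42085740843187747 f [0.3 0.1 0.1] tilt [-0.0001 -0.0001]
knob top [[317.3, 226.5]] wide [[317.7, 77.3]] narrow [[317.6, 115.6]] jaw top front [[317.6, 127.1]]
wide [(array([319.,  76.]), 0.95)]
narrow [(array([315., 116.]), 0.91)]
```

View pics/w6.png

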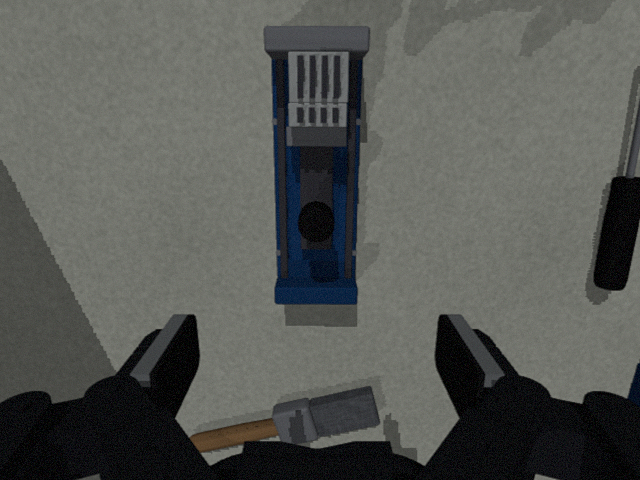

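The row is clamped tight. Wide is at (319,77) against the wall, narrow at (318,116) touches it with the jaw behind, and both match the predicted pixels. Hand in.

```bash
python3 -c "
from look import *
print(order.hand_in())"
```

```text
the job is handed in; nothing more can be done
None
```

The job is handed in: the last picture shows the jaw shut on both blocks, wide against the end wall and narrow beside it, at about 39 s of the 72 s; the judge's verdict was not shown.

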